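Feed a grease tin through the chute flap

ROBOT

A 6-joint arm with a two-finger parallel gripper is mounted at the origin on a cart in front of the work surface, level with it; the furniture and walls round the work are solid. World frame = base frame: x ahead of the robot, y to its left, z up, the work surface at z = 0. Lengths are in m, angles in rad, forces in N, time in s.
With the tool pointing down it reaches from about 0.25 to 0.725 m from the base axis. Payload 4 kg.
Tool frame: the origin (TCP) lies at the very end of the fingers, on their centre line; the grasp point (between the pads) lies 19 mm behind it; x points along the fingers, z is the direction in which the jaws open and shut, and the axes are right-handed (so a half turn about x gives the same grasp; the last joint's range is limited). The gripper opens to 85 mm and grips with 20 to 120 N. Pads are 22 mm wide; open, the fingers measure 114 mm over their backs; the gripper's body (76 mm by 85 mm) begins 54 mm behind the grasp point. The pads swing forward as they close: fully open they stand 13 mm farther back than shut.
Start: joints at [-1.174, 0.241, 0.005, 1.335, 0, 1.571], TCP at [0.193, -0.461, 0.231] pointing down, gripper open.
Joint ranges: [-2.72, 2.72], [-1.05, 1.87], [-1.09, 1.28], [-1.99, 2.15], [-1.42, 1.44], [-3.14, 3.14]. Speed limits (rad/s): [2.79, 2.79, 3.14, 3.14, 3.14, 3.14].

INTERFACE

Orientations are given as a unit quaternion [x, y, z, w].
In Python, from workcell import bot gives the robot as it stands.
- The arm moves only by the tool apply_moves, never from a script. Its argument "targets" is one flat list of numbers, 7 for each row, row after row: the shift along the tool's x, y, z in units of 25 cm (1.0 is 25 cm), then the turn, a rotation vector about the tool's x, y, z in units of 0.5 rad (1.0 is 0.5 rad), then the opening, from 0 (shut) to 1 (fully open). In form: [tx, ty, tz, wx, wy, wz, claw, tx, ty, tz, wx, wy, wz, claw, ...]. A call has 1 to 12 rows; each row is the pose to reach, as a shift and turn from the pose commanded when the call began, along the tool's axes at that moment; what a row does not reach only later rows make up. A row lasts 1/12 s, in which the tool goes at most 41.7 mm and 7.16 degrees, less where a joint would pass 70% of its speed; a pose out of reach is approached as far as the arm can. A call with a number of a shift or a turn outside -1 to 1 is refused whole. A call with a gripper value outside its range is refused whole. The fingers move at their own pace and stop on an object; the grip force is fixed at half the most. Time passes only in rows, so rows that repeat a pose let the fingers close. It gives the time, the measured TCP pose, the force and the opening at its end, in the units of the state.
- bot.get_obs(): the state, without advancing time (a new reading comes with each control period).
- bot.camera(name): name is "scene" or "top" or "wrist"; returns (picture, depth): 480x640x3 uint8, red, green, blue; 480x640 float32, m along the optical axis (not along the pixel's ray), 0 where there is no reading.
- bot.camera_params(name): a dict with "fx", "fy", "cx", "cy" (pixels), "dist" ([k1, k2, p1, p2, k3] as OpenCV has them; the pictures are not rectified), "T" (4x4, takes a point from camera to world coordinates); the wrist camera has in their place "tool_from_camera" (4x4, takes a point from camera to tool coordinates, whose origin is the TCP and whose axes are the tool frame's). Camera axes: x right, y up, looking along -z (the intrinsics and any distortion apply to the point x, -y, -z); pixel columns grow to the right and rows downward; lengths in m; the calibration is good to about 2 mm. A picture is of the moment at which its call begins: read the wrist's pose just before it. camera_params takes no time and is no camera call.
- bot.job_done(): hands the job in, once; it reports no verdict.
The state is a dict: "clock": time; "joint_pos": joint angles; "joint_vel": joint speeds; "tau": joint torques, N m; "eef_pos": TCP position; "tool_rot": TCP orientation; "ft_force": force on the tool from outside, world axes, zero at the start; "ft_torque": the same for the moment, N m; "grip_width": finger opening in m.
Only numpy, scipy, OpenCV 4.12 (cv2) and the standard library are available. Lean on these libraries where they do the work, as an engineer would, in place of code of your own. Each camera call takes 0.05 s, during which the arm holds its last target.

TASK

Push the flat grease tin along the deck of the feed chute with the fingertips, so that it opens the orange gravity flap, slides through under it and drops off the lip into the blue bin behind. Then draw the fingers back out so that the flap swings fully shut behind it. Only push the tin from behind: do not pinch it, pick it up or drag it from above, and leave the things standing beside the chute alone.

Things in the scene. Friction and masses are not known exactly. Their poses are not given: they have to be found in the camera images.
- sill (a point): Point on the chute's deck surface, 95 mm above the table, on the centre line just below the shut flap's lower edge. Axes = the chute's: x feed direction (infeed to bin), y left, z up; all chute positions below are mm in this frame. The chute is fixed. The level deck, 184 wide, runs from x -169 to the lip at x +40.
- lane (a point): Mouth of the straight lane on the deck, at x -30. Lane 84 wide (inner faces y +-42, x -30 to +40) between steel guide walls 25 high, 6 thick; before it they flare out to 160 wide at x -135, so a tin pushed forward is led into the lane. The tin starts between the flared guides.
- lip (a point): Middle of the deck's free far edge, at x +40. A tin tips over it into the bin once its centre is a few mm past it, so its rear edge, and the fingertips behind it, must go about 7 to 15 past x 0, under the raised flap.
- bin_floor (a point): Centre of the floor of the open blue bin behind the lip. Inside: x +40 to +177, y +-53, floor 89 below the deck, rim 5 above the deck.
- hinge (a point): Middle of the flap's hinge pin (6 diameter, along y), at x +30, 62 above the deck. It is carried by blue cheeks at y +-48 to +-54, x +8 to +54, 73 high. The front face of upright fingers has room up to about x +24 before it meets the pin.
- tin_centre (a point): Centre of the grease tin (half-way up): an upright round flat tin, off-white with a green label on the lid, 67 mm diameter, 36 mm tall, about 0.12 kg, loose. It stands on the deck, its centre 18 mm above it.
- flap (a joint): Angle of the orange flap, rad: 0 shut (start), grows as the lower edge swings inward and up, to 2.1. Panel 78 wide, 60 long; shut, its lower edge is at x +3, 8 above the deck. Under 0.5 N opens it; it falls shut by itself (steel weight behind the pin) but rests on fingers in its way. Open, the weight rises to 81 above the deck at x +20 to +50: keep the gripper's body above that or tilted back.
- oil_bottle: Bystander: dark oil bottle with a red nozzle, 49 mm wide, 168 mm tall, standing on the table to the left of the chute. Origin at the centre of its underside. Must not be moved.
- gearhead: Bystander: black gearhead with a yellow shaft cap, 80x61x60 mm, on the table to the right of the chute. Origin at the centre of its underside. Must not be moved.
- tape: Bystander: brown roll of tape lying flat, 110 mm diameter, 48 mm tall, on the table to the right of the chute. Origin at the centre of its underside. Must not be moved.
Mind the look-alikes: they are no part of the job. What is shaped like the part that bears tin_centre but red or yellow is not meant.

How it is judged:
On the way, in this order (a step that is already met when the one before it is completed fails the run):
1. the tin, still up on the deck, has pushed the flap open (more than 0.6 rad) (value of joint flap above 0.6 rad and z of tin_centre in the frame of sill above 0 m and x of tin_centre in the frame of sill between -0.03 and 0.075 m).
2. the tin lies down in the bin (z of tin_centre in the frame of sill below -0.035 m and x of tin_centre in the frame of sill between 0.04 and 0.18 m and y of tin_centre in the frame of sill between -0.055 and 0.055 m), for 0.1 s.
At the end, for the whole second after the job is handed in: The tin lies at rest inside the bin behind the flap (its centre more than 35 mm below the deck), the flap hangs shut (within 0.08 rad), and the bottle, gearhead and tape stand within 20 mm of where they were (all of step 2 and value of joint flap below 0.08 rad and linear speed of tin below 0.02 m/s and distance of each of oil_bottle, gearhead, tape from where it was at the start of the episode below 0.02 m); the robot touches nothing.
It fails at once if the tin is picked up: its centre rises more than 20 mm above its height on the deck (z of tin_centre in the frame of sill above 0.038 m).
It fails at once if the tin is pinched or dragged from above: the fingers touch it with the grasp point within 22 mm of its axis (horizontal distance between the grasp point and tin_centre below 0.022 m and contact force between the fingers and tin above 0.3 N).
It fails at once if the tin leaves the chute sideways or off its front (y of tin_centre in the frame of sill above 0.09 m or y of tin_centre in the frame of sill below -0.09 m or x of tin_centre in the frame of sill below -0.18 m).
It fails at once if the bottle, gearhead or tape beside the chute is moved more than 20 mm (distance of any of oil_bottle, gearhead, tape from where it was at the start of the episode above 0.02 m).
It also fails if it takes over 38 s, if anything falls off the work surface, if the arm or the gripper's body presses on something with over 40 N, if the wrist force passes 120 N, or if a joint passes its speed limit or range.

## Working session

There is one attempt and no reset: what is moved stays moved. The work goes in short steps, Python scripts to look and compute and a tool call to move; the robot and the scene stay as the last step left them, time stands still between calls to the robot, and variables do not carry over. Pictures are saved under pics/ and viewed, and the job is handed in when it is done.

Besides the shell and the picture viewer there is one more tool, called after "Request:" by a JSON object that holds its "op" and its "data", one argument or row to a line. apply_moves: Moves the arm, as the interface text tells. Its arguments: {"type":"object","properties":{"targets":{"type":"array"}},"required":["targets"]}

```bash
ls; mkdir -p pics; python3 - <<'E'
from workcell import bot
import cv2,numpy as np,pickle
o=bot.get_obs();print(o)
for n in("scene","top"):
    p,d=bot.camera(n);cv2.imwrite(f"pics/{n}0.png",p[:,:,::-1]);np.save(f"pics/{n}0_d.npy",d);P=bot.camera_params(n);print(P);pickle.dump(P,open(f"pics/{n}P.pkl","wb"))
E
```

```text
pics
{'clock': 0.0, 'joint_pos': array([-1.17396612e+00,  2.41430659e-01,  3.68051131e-03,  1.33518519e+00,
        1.47589219e-05,  1.57082456e+00]), 'joint_vel': array([ 0.00015589, -0.00024565, -0.00066255,  0.00049974, -0.0006403 ,
       -0.00119253]), 'tau': array([ 1.72678242e-04, -3.72325408e+01,  2.52400768e+01,  1.70971197e-02,
        1.81575924e-04,  1.48785954e-06]), 'eef_pos': array([ 0.19300208, -0.46054597,  0.23038744]), 'tool_rot': array([ 0.3920635 ,  0.58936892, -0.39121712,  0.58811534]), 'ft_force': array([ 0.80178357, -0.94224583, -0.11709868]), 'ft_torque': array([ 0.06138206, -0.01215084,  0.01401919]), 'grip_width': 0.08533371056365964}
{'fx': 516.5043972455687, 'fy': 516.5043972455687, 'cx': 318.4382159827566, 'cy': 250.8017594733893, 'dist': array([0.03235081, 0.        , 0.        , 0.        , 0.        ]), 'T': array([[-0.46010156,  0.54582847, -0.70026983, -0.39138768],
       [-0.88774311, -0.26967709,  0.37307699,  0.53234336],
       [ 0.01478931,  0.79331302,  0.60863431,  0.94780731],
       [ 0.        ,  0.        ,  0.        ,  1.        ]])}
{'fx': 496.9321283189123, 'fy': 496.9321283189123, 'cx': 314.07297268683976, 'cy': 232.2259985820946, 'dist': array([-0.04533484,  0.        ,  0.        ,  0.        ,  0.        ]), 'T': array([[ 0.01985857,  0.99428295, -0.10491454,  0.46079795],
       [-0.99979621,  0.01936793, -0.00569342,  0.0118302 ],
       [-0.0036289 ,  0.10500622,  0.99446494,  1.16203088],
       [ 0.        ,  0.        ,  0.        ,  1.        ]])}
```

View pics/scene0.png

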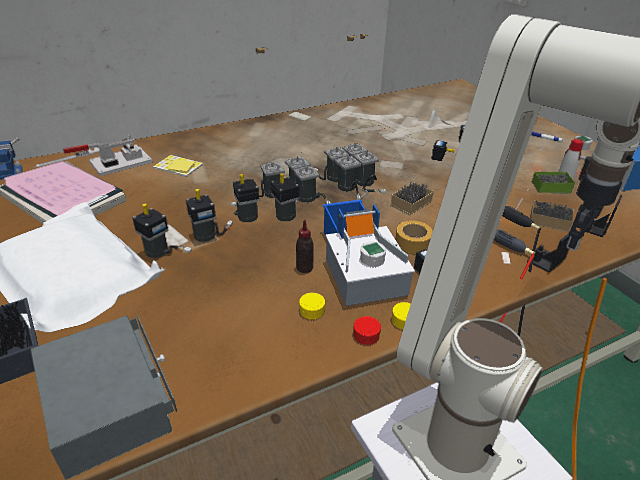

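View pics/top0.png

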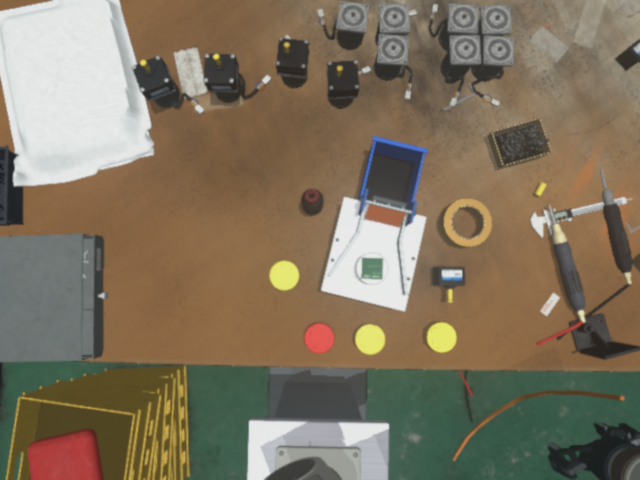

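The tin candidates in the top view are:
- the off-white tin with a green label at (370,268), on the deck
- yellow tins at (284,276), (370,339) and (441,337)
- a red tin at (319,338)

I choose (370,268), since it is the off-white one with the green label on the deck. Next I'll check it in a close crop.

```bash
python3 - <<'E'
import cv2
p=cv2.imread("pics/top0.png")[125:325,290:510]
cv2.imwrite("pics/topc.png",cv2.resize(p,None,fx=3,fy=3,interpolation=cv2.INTER_CUBIC))
p=cv2.imread("pics/scene0.png")[180:320,280:450]
cv2.imwrite("pics/scenec.png",cv2.resize(p,None,fx=4,fy=4,interpolation=cv2.INTER_CUBIC))
E
```

```text
(no output)
```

View pics/topc.png

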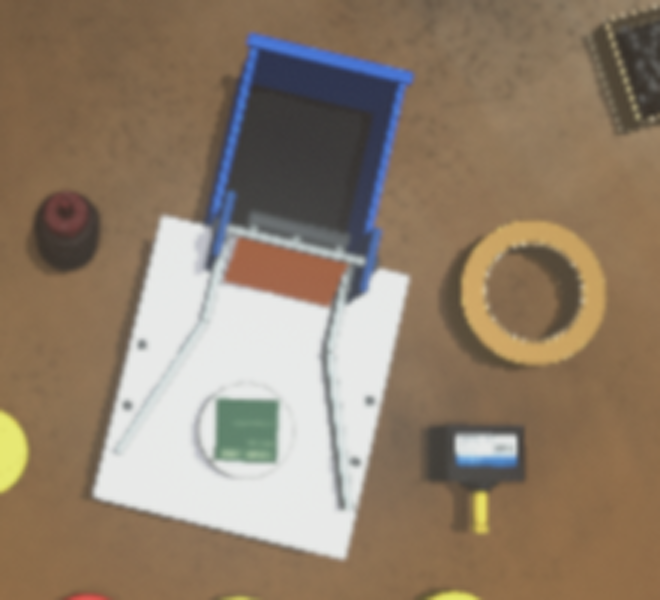

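View pics/scenec.png

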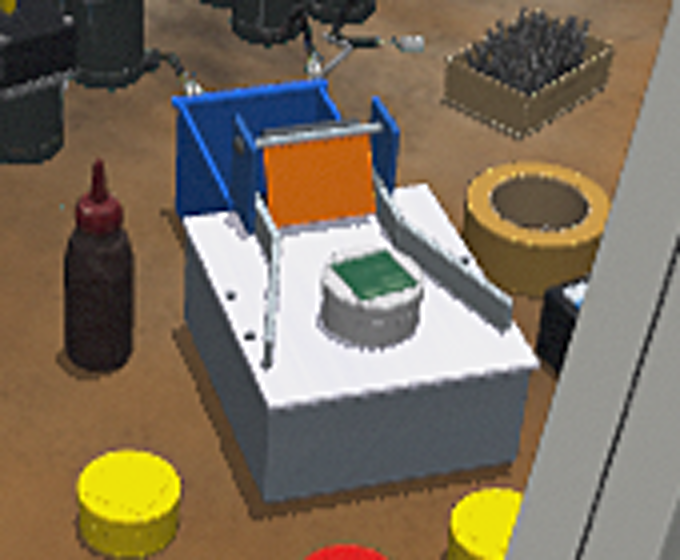

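The crop confirms the white tin with a green label: lid centre about crop (245,430), deck corners about (162,216), (408,275), (346,558) and (93,497). Now I'll work out the chute frame.

```bash
cat > h.py <<'E'
import cv2,numpy as np,pickle
def ray(P,uv,z):
    K=np.array([[P['fx'],0,P['cx']],[0,P['fy'],P['cy']],[0,0,1.]])
    n=cv2.undistortPoints(np.array(uv,float).reshape(-1,1,2),K,np.array(P['dist'])).reshape(-1,2)
    d=np.c_[n[:,0],-n[:,1],-np.ones(len(n))]@P['T'][:3,:3].T
    o=P['T'][:3,3]; return o+d*((z-o[2])/d[:,2])[:,None]
def fit(ch,w):
    a=ch-ch.mean(0);b=w-w.mean(0)
    th=np.arctan2((a[:,0]*b[:,1]-a[:,1]*b[:,0]).sum(),(a*b).sum())
    R=np.array([[np.cos(th),-np.sin(th)],[np.sin(th),np.cos(th)]])
    o=w.mean(0)-R@ch.mean(0); return th,R,o,w-(ch@R.T+o)
E
python3 - <<'E'
from h import *
P=pickle.load(open("pics/topP.pkl","rb"));S=pickle.load(open("pics/sceneP.pkl","rb"))
f=lambda c,k,o:(np.array(c,float)+.5)/k-.5+o
c=f([(162,216),(408,275),(346,558),(93,497)],3,(290,125))
w=ray(P,c,.095)[:,:2]
ch=np.array([(.04,.092),(.04,-.092),(-.169,-.092),(-.169,.092)])
th,R,o,r=fit(ch,w);print("top",th,o,r.round(4).tolist())
t=ray(P,f([(245,430)],3,(290,125)),.131)[0,:2];print(t,(t-o)@R)
c=f([(270,405),(536,362),(428,186)],4,(280,180))
w=ray(S,c,.095)[:,:2]
th2,R2,o2,r=fit(ch[[3,2,1]],w);print("scene",th2,o2,r.round(4).tolist())
t=ray(S,f([(372,280)],4,(280,180)),.131)[0,:2];print(t,(t-o2)@R2)
d=np.load("pics/top0_d.npy");
# depth of deck check
for n,P_,dd,uv in(("top",P,d,(345,270)),("tin",P,d,(370,268))):
    z=dd[uv[1],uv[0]]; print(n,z)
# bystanders
for nm,uv,z in(("bottle",(65,212),.168),("tape",(534,293),.048),("gear",(484,455),.06)):
    b=ray(P,f([uv],3,(290,125)),z)[0,:2];print(nm,b,(b-o)@R)
E
```

```text
top -0.2188305418522627 [ 0.59382737 -0.1254574 ] [[-0.0004, -0.0006], [-0.0001, 0.0005], [0.0004, -0.0003], [0.0001, 0.0004]]
[ 0.49737854 -0.10233764] [-0.09916774  0.0016305 ]
scene -0.2298592406677173 [ 0.59065382 -0.12406783] [[-0.0, -0.002], [0.0021, 0.0011], [-0.0021, 0.0008]]
[ 0.49017307 -0.09758172] [-0.10387256  0.00289591]
top 1.0643301
tin 1.0262153
bottle [0.64077483 0.02456988] [0.0132587  0.15664117]
tape [ 0.60764764 -0.32939225] [ 0.05776254 -0.19607119]
gear [ 0.48472496 -0.28711855] [-0.0714058 -0.1814907]
```

```bash
cat >> h.py <<'E'
from scipy.spatial.transform import Rotation as Ro
O=np.array([.593,-.1252,.095]);TH=-.221
C=Ro.from_euler('z',TH)
def goal(x,y,z,tilt=20,flip=1):
    # chute coordinates mm, tip tilted so that body leans toward infeed
    t=np.radians(tilt); a=np.array([np.sin(t),0,-np.cos(t)]); zz=np.array([0,flip,0.]); yy=np.cross(zz,a)
    return O+C.apply(np.array([x,y,z])/1000), C*Ro.from_matrix(np.c_[a,yy,zz])
def rel(ob,g):
    R0=Ro.from_quat(ob['tool_rot']); return (R0.inv().apply(g[0]-ob['eef_pos'])/.25).round(3),((R0.inv()*g[1]).as_rotvec()/.5).round(3)
def inch(ob):
    return ((C.inv().apply(ob['eef_pos']-O))*1000).round(1)
E
python3 - <<'E'
from h import *
from workcell import bot
o=bot.get_obs();print(Ro.from_quat(o['tool_rot']).as_matrix().round(3))
for f in(1,-1):print(rel(o,goal(-175,0,130,20,f)))
E
```

```text
[[-0.001  0.922  0.386]
 [ 0.002  0.386 -0.922]
 [-1.     0.    -0.002]]
(array([ 0.024,  1.424, -1.025]), array([-4.982, -0.88 , -0.285]))
(array([ 0.024,  1.424, -1.025]), array([ 1.222, -0.219,  0.677]))
```

Request:
{"op": "apply_moves", "data": {
  "targets": [0,0.12,-0.08,0.1,0,0,0.35,0,0.24,-0.17,0.2,0,0,0.35,0,0.36,-0.26,0.3,0,0,0.35,0,0.48,-0.34,0.4,0,0,0.35,0,0.6,-0.43,0.5,0,0,0.35,0,0.72,-0.51,0.6,0,0,0.35,0,0.72,-0.51,0.6,0,0,0.35,0,0.72,-0.51,0.6,0,0,0.35]
}}

```text
clock: 0.77
eef_pos: [0.3107, -0.2724, 0.2311]
tool_rot: [0.474, 0.525, -0.474, 0.525]
ft_force: [0.0, -0.7, 0.5]
grip_width: 0.0298
```

```bash
python3 - <<'E'
from h import *
from workcell import bot
o=bot.get_obs();print(inch(o),o['joint_pos'].round(2),o['grip_width'],o['ft_force'])
print(rel(o,goal(-175,0,130,20,-1)))
E
```

```text
[-243.2 -205.5  136.1] [-0.72  0.07 -0.2   1.3  -0.    2.32] 0.029806418580249645 [ 0.01163144 -0.67037458  0.47398705]
(array([ 0.024,  0.52 , -0.693]), array([ 0.639, -0.113,  0.693]))
```

Request:
{"op": "apply_moves", "data": {
  "targets": [0,0.09,-0.12,-0.2,0,0,0.35,0,0.18,-0.24,-0.4,0,0,0.35,0,0.27,-0.36,-0.6,0,0,0.35,0,0.36,-0.48,-0.8,0,0,0.35,0,0.44,-0.58,-1,0,0,0.35,0,0.52,-0.69,-1,0,0,0.35]
}}

```text
clock: 1.27
eef_pos: [0.4232, -0.0898, 0.2311]
tool_rot: [0.33, 0.625, -0.331, 0.625]
ft_force: [1.0, -2.1, 0.3]
grip_width: 0.0302
```

Request:
{"op": "apply_moves", "data": {
  "targets": [0,0,0,-0.25,0,0,0.35,0,0,0,-0.5,0,0,0.35,0,0,0,-0.75,0,0,0.35,0,0,0,-1,0,0,0.35]
}}

```text
clock: 1.6
eef_pos: [0.4227, -0.0908, 0.2309]
tool_rot: [0.164, 0.688, -0.164, 0.687]
ft_force: [1.1, 0.5, 0.3]
grip_width: 0.0297
```

Request:
{"op": "apply_moves", "data": {
  "targets": [0,0,0,-0.25,0,0,0.35,0,0,0,-0.5,0,0,0.35,0,0,0,-0.75,0,0,0.35,0,0,0,-1,0,0,0.35]
}}

```text
clock: 1.93
eef_pos: [0.4225, -0.0912, 0.231]
tool_rot: [-0.011, 0.707, 0.011, 0.707]
ft_force: [-0.9, 0.2, 0.2]
grip_width: 0.0299
```

Request:
{"op": "apply_moves", "data": {
  "targets": [0,0,0,-0.25,0,0,0.35,0,0,0,-0.5,0,0,0.35,0,0,0,-0.75,0,0,0.35,0,0,0,-1,0,0,0.35]
}}

```text
clock: 2.27
eef_pos: [0.4225, -0.0913, 0.231]
tool_rot: [-0.185, 0.683, 0.185, 0.682]
ft_force: [-0.8, 0.2, -1.3]
grip_width: 0.0297
```

Request:
{"op": "apply_moves", "data": {
  "targets": [0,0,0,-0.25,0,0,0.35,0,0,0,-0.5,0,0,0.35,0,0,0,-0.75,0,0,0.35,0,0,0,-1,0,0,0.35,0,0,0,-1,0,0,0.35]
}}

```text
clock: 2.68
eef_pos: [0.4225, -0.0912, 0.231]
tool_rot: [-0.347, 0.616, 0.347, 0.616]
ft_force: [-0.2, -0.6, -0.1]
grip_width: 0.0296
```

```bash
python3 - <<'E'
from h import *
from workcell import bot
o=bot.get_obs();print(inch(o),o['joint_pos'].round(2),o['grip_width'],o['ft_force'])
print(rel(o,goal(-175,0,130,20,1)))
E
```

```text
[-173.8   -4.2  136. ] [-0.21  0.11 -0.16  1.31 -0.    0.33] 0.029589920319753885 [-0.22740265 -0.60304552 -0.11340324]
(array([0.024, 0.01 , 0.014]), array([-0.641, -0.114, -0.693]))
```

Request:
{"op": "apply_moves", "data": {
  "targets": [0,0,0,-0.16,-0.03,-0.17,0.35,0,0,0,-0.32,-0.06,-0.35,0.35,0.01,0.01,0.01,-0.48,-0.09,-0.52,0.35,0.02,0.01,0.01,-0.64,-0.114,-0.69,0.35,0.02,0.01,0.01,-0.64,-0.114,-0.69,0.35]
}}

```text
clock: 3.1
eef_pos: [0.4159, -0.0861, 0.2223]
tool_rot: [-0.528, 0.469, 0.34, 0.62]
ft_force: [-2.2, 0.5, -1.1]
grip_width: 0.0295
```

```bash
python3 - <<'E'
from h import *
from workcell import bot
o=bot.get_obs();print(inch(o),o['joint_pos'].round(2),o['grip_width'],o['ft_force'])
print(rel(o,goal(-175,0,12,20,1)))
P=bot.camera_params("wrist");p,d=bot.camera("wrist");cv2.imwrite("pics/w1.png",p[:,:,::-1]);np.save("pics/w1_d.npy",d);print(P)
p,d=bot.camera("scene");cv2.imwrite("pics/s1.png",cv2.resize(p[130:330,260:500,::-1],None,fx=3,fy=3))
E
```

```text
[-181.4   -0.6  127.3] [-0.2  -0.17 -0.51  0.89 -0.01  0.02] 0.029549745516138603 [-2.18094636  0.46794163 -1.09684753]
(array([0.443, 0.131, 0.002]), array([-0.007, -0.001, -0.013]))
{'fx': 420.60489999019273, 'fy': 420.60489999019273, 'cx': 317.91367762891394, 'cy': 232.47859725680632, 'dist': array([-0.09881233,  0.        ,  0.        ,  0.        ,  0.        ]), 'tool_from_camera': array([[ 1.47685925e-04,  2.79011180e-01, -9.60287842e-01,
        -1.41700188e-01],
       [-6.27828648e-04,  9.60287689e-01,  2.79011039e-01,
         6.97635892e-02],
       [ 9.99999792e-01,  5.61690215e-04,  3.16992188e-04,
        -6.43497127e-04],
       [ 0.00000000e+00,  0.00000000e+00,  0.00000000e+00,
         1.00000000e+00]])}
```

View pics/w1.png

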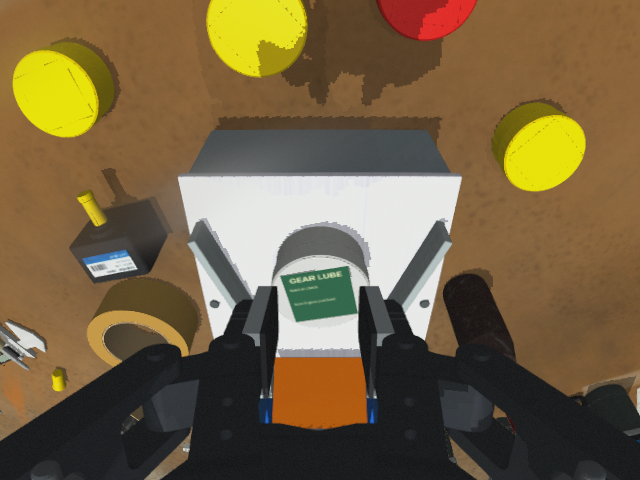

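View pics/s1.png

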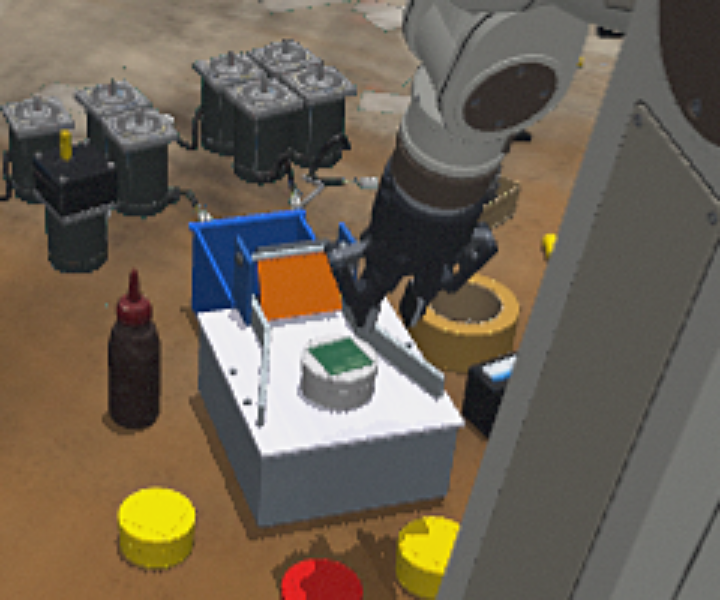

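Request:
{"op": "apply_moves", "data": {
  "targets": [0.09,0.03,0,0,0,0,0.35,0.18,0.05,0,0,0,0,0.35,0.27,0.08,0,0,0,0,0.35,0.35,0.11,0,0,0,0,0.35,0.43,0.13,0,0,0,0,0.35,0.43,0.13,0,0,0,0,0.35,0.43,0.13,0,0,0,0,0.35]
}}

```text
clock: 3.78
eef_pos: [0.429, -0.0881, 0.114]
tool_rot: [-0.529, 0.468, 0.34, 0.621]
ft_force: [-0.8, -0.1, -0.0]
grip_width: 0.0297
```

```bash
python3 - <<'E'
from h import *
from workcell import bot
o=bot.get_obs();print(inch(o),o['joint_pos'].round(2),o['grip_width'],o['ft_force'])
for x in (-150,-100,-50,-20,0,10):print(x,rel(o,goal(x,0,12,20,1)))
p,d=bot.camera("wrist");cv2.imwrite("pics/w2.png",p[:,:,::-1])
p,d=bot.camera("scene");cv2.imwrite("pics/s2.png",cv2.resize(p[130:330,260:500,::-1],None,fx=3,fy=3))
E
```

```text
[-168.1    0.2   19. ] [-0.2  -0.02 -0.7   0.55 -0.01  0.03] 0.029733813649265594 [-0.83111274 -0.0742005  -0.02110216]
-150 (array([ 0.051, -0.059, -0.001]), array([-0.006,  0.   , -0.007]))
-100 (array([ 0.119, -0.247, -0.   ]), array([-0.006,  0.   , -0.007]))
-50 (array([ 0.187, -0.435,  0.   ]), array([-0.006,  0.   , -0.007]))
-20 (array([ 0.227, -0.548,  0.001]), array([-0.006,  0.   , -0.007]))
0 (array([ 0.254, -0.623,  0.001]), array([-0.006,  0.   , -0.007]))
10 (array([ 0.268, -0.661,  0.001]), array([-0.006,  0.   , -0.007]))
```

View pics/w2.png

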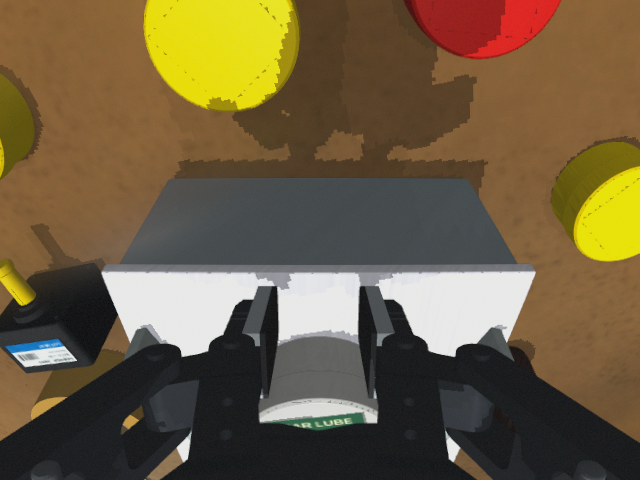

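View pics/s2.png

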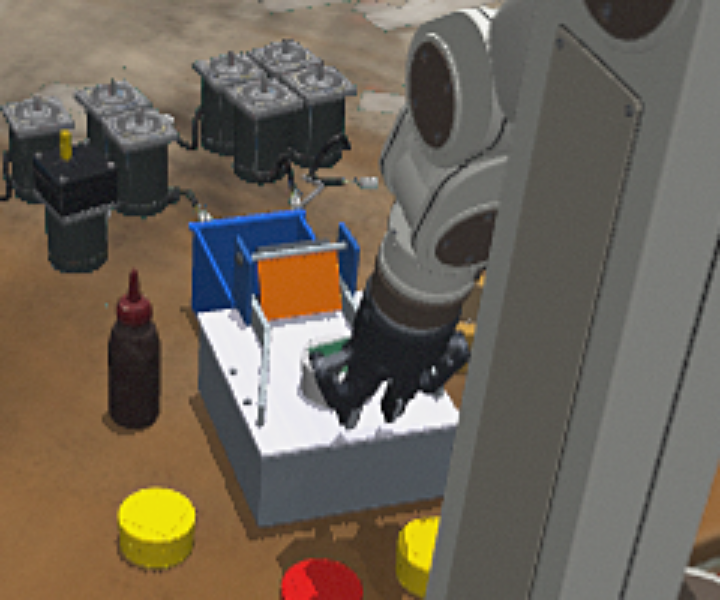

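```bash
python3 - <<'E'
from h import *
from workcell import bot
o=bot.get_obs();print(o['clock'],inch(o))
for x in (-150,-100,0):print(x,rel(o,goal(x,0,8,20,1)))
E
```

```text
3.8833 [-167.1    0.4   20.8]
-150 (array([ 0.072, -0.046, -0.001]), array([-0.004,  0.001,  0.002]))
-100 (array([ 0.14 , -0.234, -0.001]), array([-0.004,  0.001,  0.002]))
0 (array([ 0.277, -0.61 , -0.   ]), array([-0.004,  0.001,  0.002]))
```

Request:
{"op": "apply_moves", "data": {
  "targets": [0.03,-0.01,0,0,0,0,0.35,0.065,-0.027,0,0,0,0,0.35,0.065,-0.027,0,0,0,0,0.35,0.065,-0.027,0,0,0,0,0.35,0.065,-0.027,0,0,0,0,0.35]
}}

```text
clock: 4.3
eef_pos: [0.4398, -0.0902, 0.1018]
tool_rot: [-0.531, 0.467, 0.339, 0.621]
ft_force: [-0.2, 0.0, -0.8]
grip_width: 0.0299
```

```bash
python3 - <<'E'
from h import *
from workcell import bot
o=bot.get_obs();print(o['clock'],inch(o),o['ft_force'])
for x in (-100,-60,0):print(x,rel(o,goal(x,0,8,20,1)))
E
```

```text
4.3 [-157.2    0.5    6.8] [-0.24897403  0.02571941 -0.82169925]
-100 (array([ 0.074, -0.217, -0.002]), array([-0.002,  0.001, -0.   ]))
-60 (array([ 0.128, -0.367, -0.002]), array([-0.002,  0.001, -0.   ]))
0 (array([ 0.21 , -0.592, -0.002]), array([-0.002,  0.001, -0.   ]))
```

Request:
{"op": "apply_moves", "data": {
  "targets": [0.01,-0.027,0,0,0,0,0.35,0.019,-0.055,0,0,0,0,0.35,0.028,-0.082,0,0,0,0,0.35,0.038,-0.11,0,0,0,0,0.35,0.047,-0.137,0,0,0,0,0.35,0.057,-0.165,0,0,0,0,0.35,0.066,-0.192,0,0,0,0,0.35,0.076,-0.22,0,0,0,0,0.35,0.085,-0.247,0,0,0,0,0.35,0.095,-0.275,0,0,0,0,0.35,0.104,-0.302,0,0,0,0,0.35,0.114,-0.33,0,0,0,0,0.35]
}}

```text
clock: 5.3
eef_pos: [0.5252, -0.1095, 0.1024]
tool_rot: [-0.53, 0.467, 0.34, 0.621]
ft_force: [-1.2, -0.5, -0.4]
grip_width: 0.0302
```

```bash
python3 - <<'E'
from h import *
from workcell import bot
p,d=bot.camera("wrist");cv2.imwrite("pics/w3.png",p[:,:,::-1])
p,d=bot.camera("scene");cv2.imwrite("pics/s3.png",cv2.resize(p[130:330,260:500,::-1],None,fx=3,fy=3))
o=bot.get_obs();print(o['clock'],inch(o),o['ft_force'])
for x in (-30,0,5,10):print(x,rel(o,goal(x,0,8,20,1)))
E
```

```text
5.4 [-68.4   0.5   8. ] [0.03782087 0.16654906 1.07451965]
-30 (array([ 0.053, -0.144, -0.002]), array([-0.001,  0.001,  0.002]))
0 (array([ 0.094, -0.257, -0.002]), array([-0.001,  0.001,  0.002]))
5 (array([ 0.101, -0.276, -0.002]), array([-0.001,  0.001,  0.002]))
10 (array([ 0.107, -0.295, -0.002]), array([-0.001,  0.001,  0.002]))
```

View pics/w3.png

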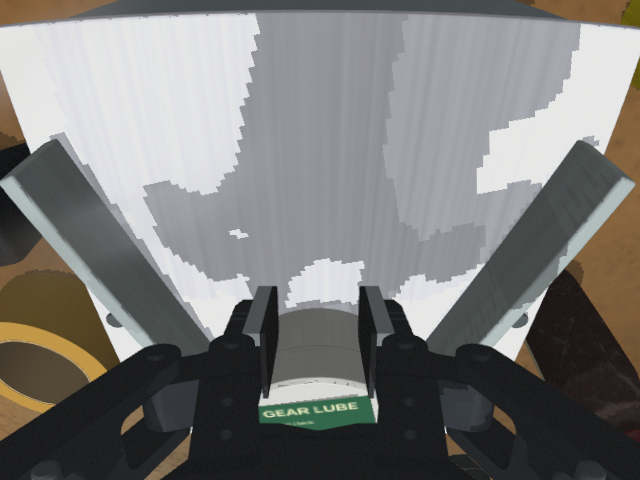

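View pics/s3.png

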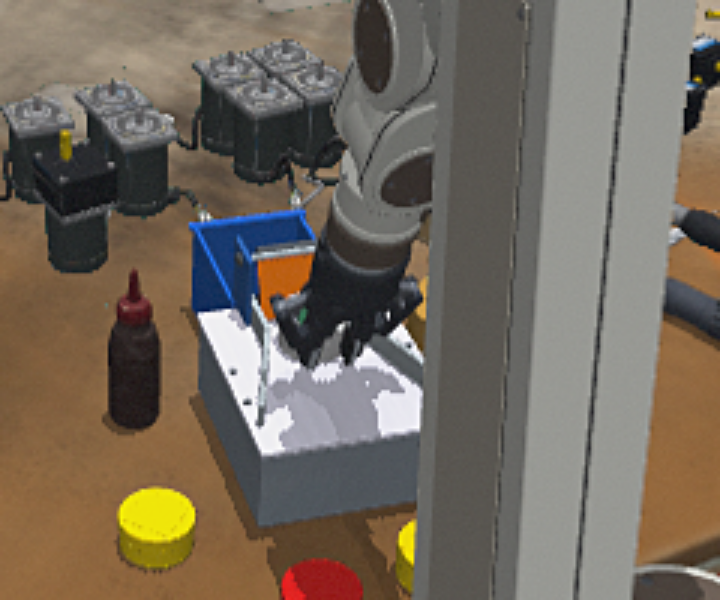

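```bash
python3 - <<'E'
from h import *
d=np.load("pics/w1_d.npy")
fx=420.605;cx,cy=317.914,232.479
T=np.array([[1.4769e-4,.279011,-.960288,-.1417],[-6.278e-4,.960288,.279011,.06976],[1,5.6e-4,3.2e-4,-.00064]])
K=np.array([[fx,0,cx],[0,fx,cy],[0,0,1.]])
g=np.array([(u,v) for v in range(280,480,4) for u in range(0,640,4)],float)
n=cv2.undistortPoints(g.reshape(-1,1,2),K,np.array([-.0988,0,0,0,0])).reshape(-1,2)
D=d[g[:,1].astype(int),g[:,0].astype(int)]
p=(np.c_[n[:,0],-n[:,1],-np.ones(len(n)),1/np.maximum(D,1e-6)]@T.T)*D[:,None]*1000
m=(D>0)&(p[:,0]<3);p=p[m]
t=np.radians(20)
H=-p[:,0]*np.cos(t)-p[:,1]*np.sin(-t)*1  # check below
# tool x=(sin,-cos), tool y=cross -> (-cos,-sin)
X=p[:,0]*np.sin(t)-p[:,1]*np.cos(t);H=-p[:,0]*np.cos(t)-p[:,1]*np.sin(t)
for a in range(-100,100,10):
    s=(p[:,2]>=a)&(p[:,2]<a+10)
    if s.any():
        i=np.argmin(H[s]);print(a,"minH",H[s][i].round(),"x there",X[s][i].round(),"maxX",X[s].max().round(),"maxtoolx",p[s,0].max().round(),"y range",p[s,1].min().round(),p[s,1].max().round())
E
```

```text
-70 minH 72.0 x there -38.0 maxX -37.0 maxtoolx -81.0 y range 10.0 12.0
-60 minH 50.0 x there -30.0 maxX -11.0 maxtoolx -56.0 y range -9.0 12.0
-50 minH 38.0 x there -24.0 maxX -9.0 maxtoolx -44.0 y range -13.0 13.0
-40 minH 36.0 x there -20.0 maxX -7.0 maxtoolx -41.0 y range -13.0 12.0
-30 minH 3.0 x there -12.0 maxX -7.0 maxtoolx -6.0 y range 5.0 19.0
-20 minH 1.0 x there -11.0 maxX 6.0 maxtoolx -5.0 y range -11.0 19.0
-10 minH 64.0 x there -32.0 maxX -32.0 maxtoolx -71.0 y range 8.0 19.0
0 minH 65.0 x there -33.0 maxX -32.0 maxtoolx -72.0 y range 8.0 19.0
10 minH 1.0 x there -11.0 maxX 6.0 maxtoolx -5.0 y range -12.0 19.0
20 minH 4.0 x there -7.0 maxX -7.0 maxtoolx -6.0 y range 5.0 17.0
30 minH 36.0 x there -20.0 maxX -6.0 maxtoolx -41.0 y range -13.0 13.0
40 minH 38.0 x there -25.0 maxX -9.0 maxtoolx -45.0 y range -13.0 13.0
50 minH 52.0 x there -30.0 maxX -30.0 maxtoolx -59.0 y range 10.0 12.0
```

Request:
{"op": "apply_moves", "data": {
  "targets": [0.007,-0.02,0,0,0,0,0.35,0.014,-0.04,0,0,0,0,0.35,0.021,-0.06,0,0,0,0,0.35,0.028,-0.08,0,0,0,0,0.35,0.036,-0.1,0,0,0,0,0.35,0.043,-0.12,0,0,0,0,0.35,0.05,-0.14,0,0,0,0,0.35,0.057,-0.16,0,0,0,0,0.35,0.064,-0.18,0,0,0,0,0.35,0.072,-0.2,0,0,0,0,0.35,0.079,-0.22,0,0,0,0,0.35,0.083,-0.23,0,0,0,0,0.35]
}}

```text
clock: 6.4
eef_pos: [0.5852, -0.123, 0.1029]
tool_rot: [-0.531, 0.467, 0.339, 0.621]
ft_force: [-1.1, -1.0, 0.3]
grip_width: 0.0302
```

```bash
python3 - <<'E'
from h import *
from workcell import bot
p,d=bot.camera("wrist");cv2.imwrite("pics/w4.png",p[:,:,::-1])
p,d=bot.camera("top");cv2.imwrite("pics/t4.png",cv2.resize(p[125:325,290:510,::-1],None,fx=3,fy=3))
p,d=bot.camera("scene");cv2.imwrite("pics/s4.png",cv2.resize(p[130:330,260:500,::-1],None,fx=3,fy=3))
o=bot.get_obs();print(o['clock'],inch(o),o['ft_force'])
for x in (0,5,8,10):print(x,rel(o,goal(x,0,8,20,1)))
E
```

```text
6.55 [-8.6  0.5  7.9] [0.12486699 0.14742523 0.10413222]
0 (array([ 0.011, -0.032, -0.002]), array([-0.001,  0.001, -0.   ]))
5 (array([ 0.018, -0.051, -0.002]), array([-0.001,  0.001, -0.   ]))
8 (array([ 0.022, -0.062, -0.002]), array([-0.001,  0.001, -0.   ]))
10 (array([ 0.025, -0.07 , -0.002]), array([-0.001,  0.001, -0.   ]))
```

View pics/w4.png

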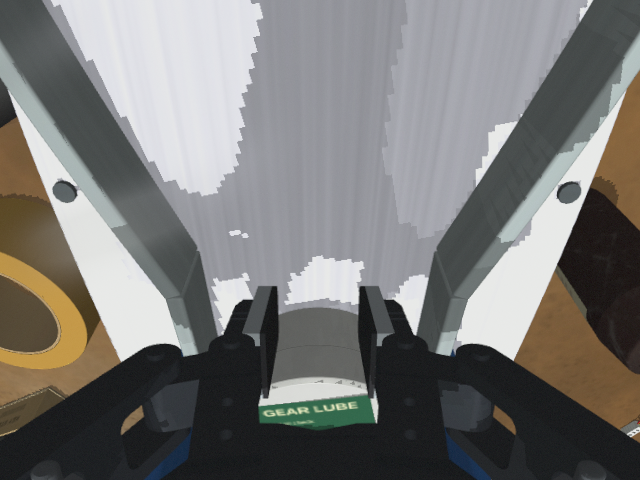

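View pics/t4.png

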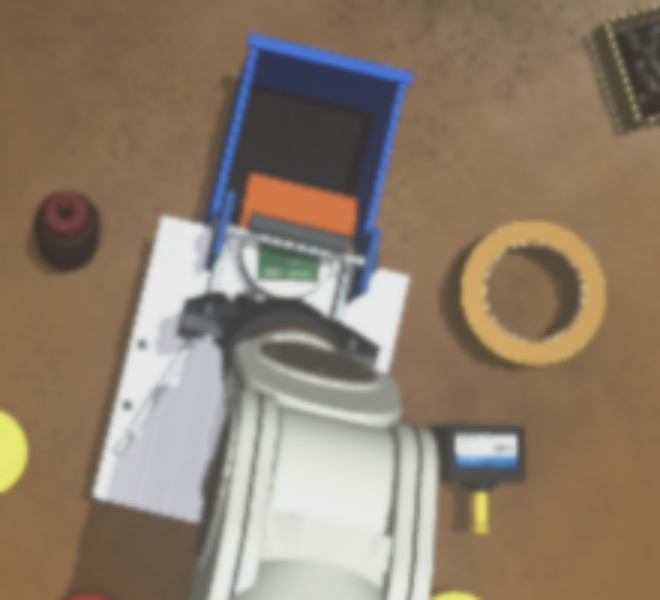

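View pics/s4.png

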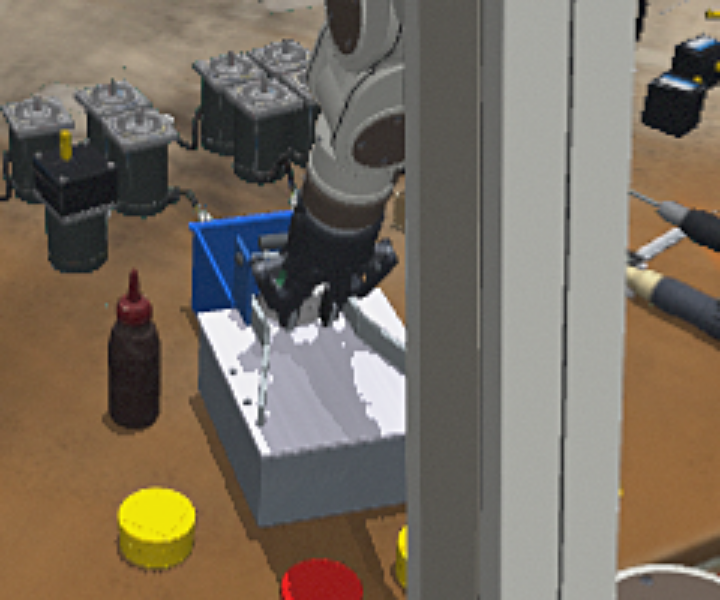

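Request:
{"op": "apply_moves", "data": {
  "targets": [0.003,-0.01,0,0,0,0,0.35,0.007,-0.02,0,0,0,0,0.35,0.01,-0.03,0,0,0,0,0.35,0.014,-0.04,0,0,0,0,0.35,0.017,-0.05,0,0,0,0,0.35,0.021,-0.06,0,0,0,0,0.35,0.024,-0.067,0,0,0,0,0.35,0.024,-0.067,0,0,0,0,0.35]
}}

```text
clock: 7.22
eef_pos: [0.6025, -0.1269, 0.1031]
tool_rot: [-0.531, 0.467, 0.339, 0.621]
ft_force: [-0.1, 0.2, -0.2]
grip_width: 0.0296
```

```bash
python3 - <<'E'
from h import *
from workcell import bot
p,d=bot.camera("wrist");cv2.imwrite("pics/w5.png",p[:,:,::-1])
p,d=bot.camera("top");cv2.imwrite("pics/t5.png",cv2.resize(p[125:325,290:510,::-1],None,fx=3,fy=3))
o=bot.get_obs();print(o['clock'],inch(o),o['ft_force'])
for x in (10,13,-120):print(x,rel(o,goal(x,0,8,20,1)))
E
```

```text
7.3167 [9.1 0.5 7.8] [ 0.35598095  0.69070941 -0.04369743]
10 (array([ 0.001, -0.004, -0.002]), array([-0.001,  0.001, -0.001]))
13 (array([ 0.005, -0.015, -0.002]), array([-0.001,  0.001, -0.001]))
-120 (array([-0.177,  0.485, -0.002]), array([-0.001,  0.001, -0.001]))
```

View pics/w5.png

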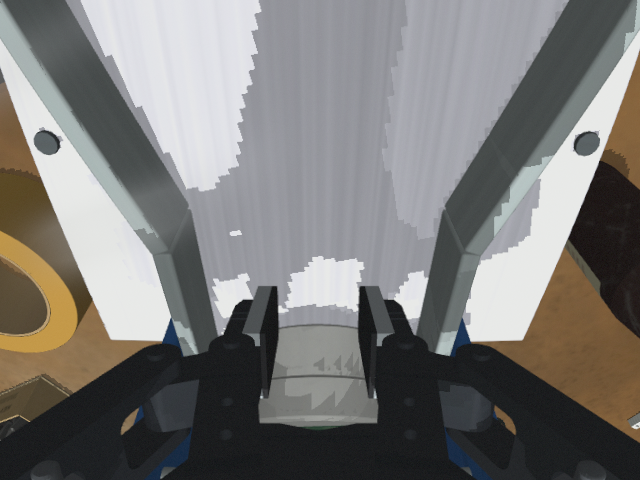

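View pics/t5.png

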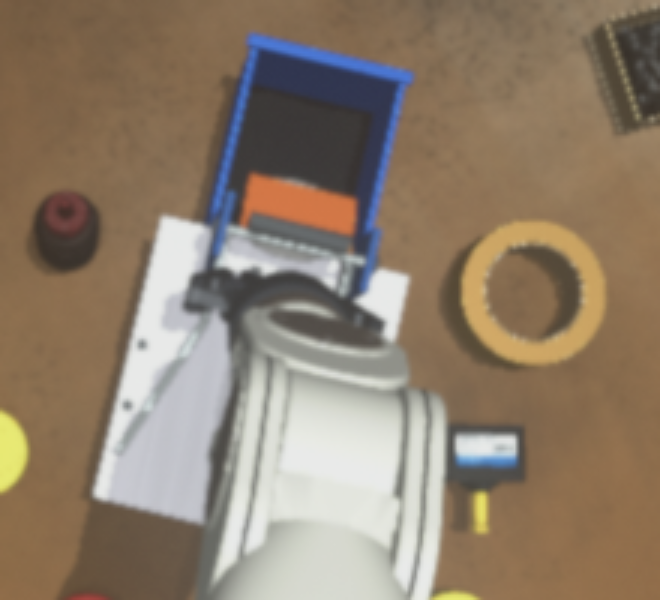

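Request:
{"op": "apply_moves", "data": {
  "targets": [0.002,-0.006,0,0,0,0,0.35,0.004,-0.012,0,0,0,0,0.35,0.004,-0.012,0,0,0,0,0.35,0.004,-0.012,0,0,0,0,0.35]
}}

```text
clock: 7.65
eef_pos: [0.6048, -0.1274, 0.1028]
tool_rot: [-0.531, 0.467, 0.339, 0.621]
ft_force: [0.1, -0.3, -0.3]
grip_width: 0.0298
```

```bash
python3 - <<'E'
from h import *
from workcell import bot
p,d=bot.camera("wrist");cv2.imwrite("pics/w6.png",p[:,:,::-1])
p,d=bot.camera("top");cv2.imwrite("pics/t6.png",cv2.resize(p[125:325,290:510,::-1],None,fx=3,fy=3))
o=bot.get_obs();print(o['clock'],inch(o),o['ft_force'])
for x in (13,16,-120):print(x,rel(o,goal(x,0,8,20,1)))
E
```

```text
7.75 [11.8  0.5  7.8] [-0.71600735  0.69161278  0.27432646]
13 (array([ 0.001, -0.005, -0.002]), array([-0.001,  0.001, -0.002]))
16 (array([ 0.005, -0.016, -0.002]), array([-0.001,  0.001, -0.002]))
-120 (array([-0.181,  0.495, -0.002]), array([-0.001,  0.001, -0.002]))
```

View pics/w6.png

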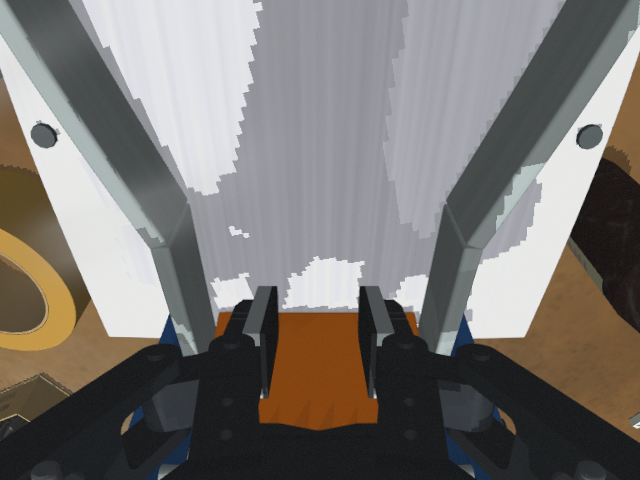

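View pics/t6.png

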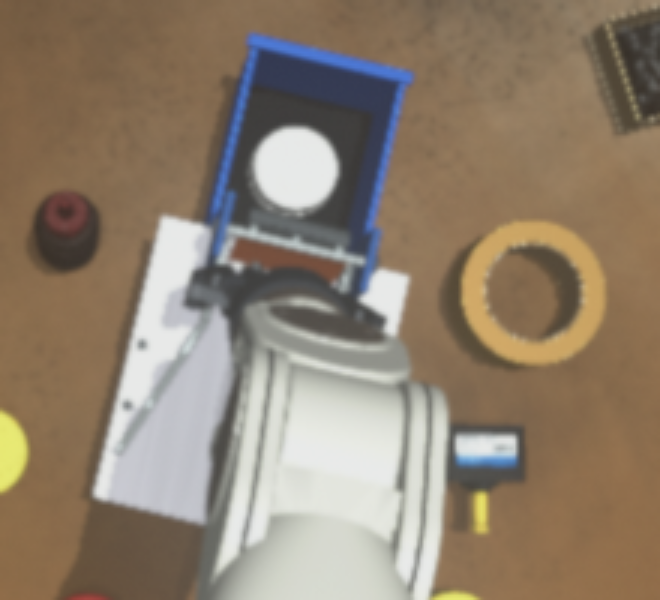

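The tin dropped into the bin, with its white underside up at top crop (295,168). The flap now rests on the fingers, so I'll draw them straight back along the chute and then raise the arm.

Request:
{"op": "apply_moves", "data": {
  "targets": [-0.01,0.027,0,0,0,0,0.35,-0.02,0.055,0,0,0,0,0.35,-0.04,0.11,0,0,0,0,0.35,-0.06,0.165,0,0,0,0,0.35,-0.08,0.22,0,0,0,0,0.35,-0.1,0.275,0,0,0,0,0.35,-0.12,0.33,0,0,0,0,0.35,-0.14,0.385,0,0,0,0,0.35,-0.16,0.44,0,0,0,0,0.35,-0.19,0.51,0,0,0,0,0.35,-0.22,0.56,0,0,0,0,0.35,-0.22,0.56,0,0,0,0,0.35]
}}

```text
clock: 8.75
eef_pos: [0.4539, -0.0934, 0.1059]
tool_rot: [-0.53, 0.468, 0.341, 0.62]
ft_force: [-0.6, -0.2, -0.0]
grip_width: 0.0298
```

Request:
{"op": "apply_moves", "data": {
  "targets": [-0.1,0,0,0,0,0,0.35,-0.2,0,0,0,0,0,0.35,-0.3,0,0,0,0,0,0.35,-0.3,0,0,0,0,0,0.35,-0.3,0,0,0,0,0,0.35,-0.3,0,0,0,0,0,0.35,-0.3,0,0,0,0,0,0.35,-0.3,0,0,0,0,0,0.35]
}}

```text
clock: 9.42
eef_pos: [0.4323, -0.0887, 0.1758]
tool_rot: [-0.53, 0.468, 0.34, 0.62]
ft_force: [0.2, -0.4, -0.7]
grip_width: 0.0298
```

```bash
python3 - <<'E'
from h import *
from workcell import bot
p,d=bot.camera("top");cv2.imwrite("pics/t7.png",cv2.resize(p[125:325,290:510,::-1],None,fx=3,fy=3))
p,d=bot.camera("scene");cv2.imwrite("pics/s7.png",cv2.resize(p[150:320,280:450,::-1],None,fx=3.5,fy=3.5))
o=bot.get_obs();print(o['clock'],inch(o),o['ft_force'])
P=bot.camera_params("top")
t=ray(P,[(295.5/3-.5+290,168.5/3-.5+125)],.042)[0,:2]
print(((t-O[:2])@C.as_matrix()[:2,:2]))
E
```

```text
9.5167 [-164.6    0.4   81.1] [-0.28474482  0.36178166 -0.63203573]
[0.11073255 0.00055155]
```

View pics/t7.png

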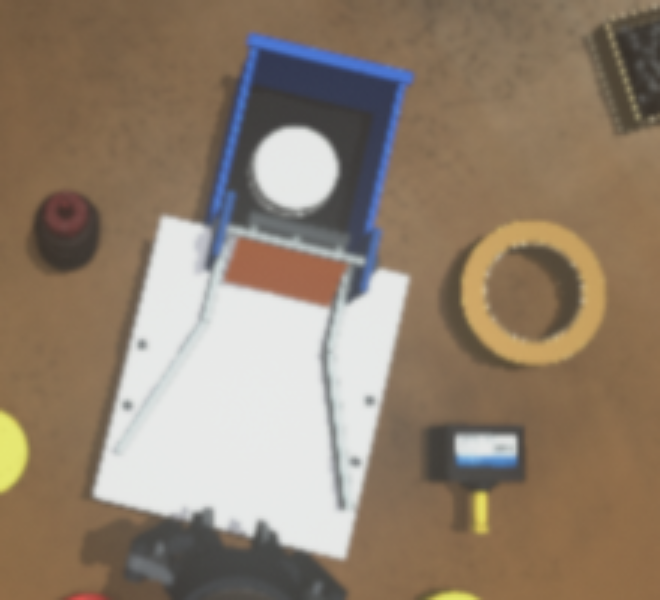

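View pics/s7.png

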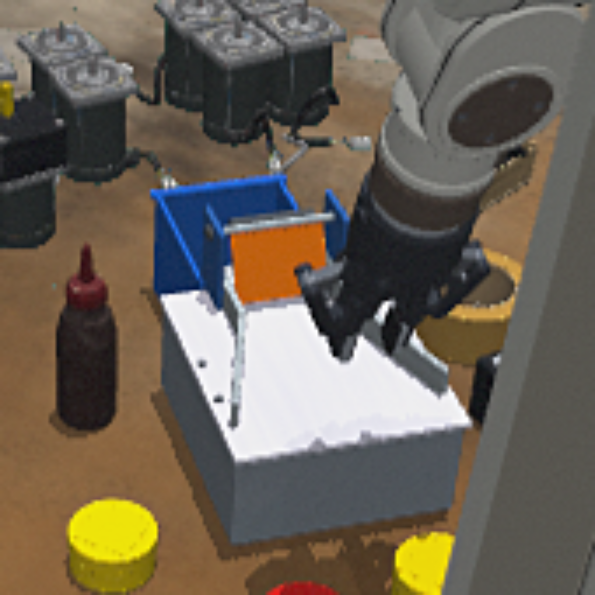

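The tin lies flat in the bin at top crop (295,168), in the same place as in the previous picture. The flap is shut at (285,270), where it was at the start. The bottle, tape and gearhead haven't moved, and the robot is clear.

```bash
python3 -c "
from workcell import bot
print(bot.job_done())"
```

```text
the job is handed in; nothing more can be done
None
```

I pushed the off-white, green-labelled tin from behind along the chute, with the fingers about 30 mm apart and tilted back 20°. It opened the flap, went under it and dropped off the lip into the blue bin. I then drew the fingers straight back along the deck, raised them clear and handed the job in at about 9.5 s. No verdict was reported.

- **Tin:** in the last top picture it lies flat and upside down in the bin, at about x +111, y +1 mm in the chute frame. It was in the same place about 1.8 s earlier.
- **Flap:** it hangs shut, at the same place in the top picture as at the start. I judged this by eye, not as a measured angle.
- **Bystanders:** the bottle, gearhead and tape are where they were in the first top picture.
- **Robot:** it stands clear of everything, and the measured tool force was under 1 N.

The two cameras disagreed by about 3 to 7 mm on the first sill and tin positions. I used the top camera's fit, which had residuals under 1 mm. No check failed.

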